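# Find the charcoal block by feel and lay it on the soldering tile

## Task

The charcoal block is in one of the three covered bays of the bench box. Feel for it with the closed fingers through the flapped finger holes while the lids are shut, then slide back the lid of that bay only, lift the block out and set it down flat, without dropping it, in the middle of the soldering tile with its sides square to the tile's edges. Keep the other two lids shut, and leave the ring clamp and the jar where they are.

Things in the scene. Friction and masses are not known exactly. Their poses are not given: they have to be found in the camera images.
- box: fixed wooden bench box, 304 x 302 mm, 70 mm high; origin at the centre of its underside, x to the rear, y to its left. The front half (-x) has three bays side by side along y, each 140 (x) x 90 (y) mm inside, floor 6 mm above the worktop, 8 mm partitions, rear wall only 30 mm high, each with a sliding lid; the lids slide back over the open rear half
- charcoal_block: black charcoal soldering block bound with wire, 50 (x) x 75 (y) x 25 (z) mm, about 0.12 kg; origin at the centre of its underside. Lies flat in one bay, within 8 mm (x) and 4 mm (y) of its centre, long side about along the box's y, top 31 mm above the worktop; each other bay holds only a thin punch, top at most 16 mm above the worktop
- tile: flat fixed soldering tile, 143 (x) x 223 (y) x 13 (z) mm, lying to the left of the box; origin at the centre of its underside, its top 13 mm above the worktop
- ring_clamp: wooden ring clamp lying in front of the box, 26 x 126 x 18 mm, a bystander; origin at the centre of its underside
- flux_jar: jar 51 mm wide and 58 mm high standing in front of the box, a bystander; origin at the centre of its underside
- lid_left (a joint): the left bay's flat lid (left is the box's +y side): 0 m shut, up to 0.14 m slid back toward the box's +x; stays where it is left, takes about 2 N to move
- hole_left (a point): centre of the 54 x 54 mm square finger hole in the left lid, in the plane of the lid's top (66 mm above the worktop; the lid is 6 mm thick), moves with the lid. Two light spring flaps (27 mm each, hinged at the hole's sides, under 2 N) close it; fingers push them down and they spring back. Push the hole's rear edge to slide the lid, with the fingertips 35 to 55 mm above the worktop to clear the bay's rear wall and the block
- bay_left (a point): centre of the floor of the left bay, under the hole of the shut lid, 6 mm above the worktop; axes as the box
- lid_middle (a joint): the middle bay's flat lid (left is the box's +y side): 0 m shut, up to 0.14 m slid back toward the box's +x; stays where it is left, takes about 2 N to move
- hole_middle (a point): centre of the 54 x 54 mm square finger hole in the middle lid, in the plane of the lid's top (66 mm above the worktop; the lid is 6 mm thick), moves with the lid. Two light spring flaps (27 mm each, hinged at the hole's sides, under 2 N) close it; fingers push them down and they spring back. Push the hole's rear edge to slide the lid, with the fingertips 35 to 55 mm above the worktop to clear the bay's rear wall and the block
- bay_middle (a point): centre of the floor of the middle bay, under the hole of the shut lid, 6 mm above the worktop; axes as the box
- lid_right (a joint): the right bay's flat lid (left is the box's +y side): 0 m shut, up to 0.14 m slid back toward the box's +x; stays where it is left, takes about 2 N to move
- hole_right (a point): centre of the 54 x 54 mm square finger hole in the right lid, in the plane of the lid's top (66 mm above the worktop; the lid is 6 mm thick), moves with the lid. Two light spring flaps (27 mm each, hinged at the hole's sides, under 2 N) close it; fingers push them down and they spring back. Push the hole's rear edge to slide the lid, with the fingertips 35 to 55 mm above the worktop to clear the bay's rear wall and the block
- bay_right (a point): centre of the floor of the right bay, under the hole of the shut lid, 6 mm above the worktop; axes as the box

How it is judged:
By the outcome, as a careful person would: the job done as asked, in the order asked, and still so for the second after the job is handed in, with the robot touching nothing.
It also fails if it takes over 72 s, if anything falls off the work surface, if the arm or the gripper's body presses on something with over 40 N, if the wrist force passes 120 N, or if a joint passes its speed limit or range.

## Robot

A 7-joint arm with a two-finger parallel gripper is mounted at the origin on a cart in front of the work surface, level with it; the furniture and walls round the work are solid. World frame = base frame: x ahead of the robot, y to its left, z up, the work surface at z = 0. Lengths are in mm, angles in rad, forces in N, time in s.
With the tool pointing down it reaches from about 350 to 900 mm from the base axis. Payload 7.2 kg.
Tool frame: the origin (TCP) lies where the fingers leave the gripper's body, on its centre line; the fingertips stand 73 mm ahead of it and the grasp point (between the pads) lies 54 mm ahead of it; z points along the fingers, y is the direction in which the jaws open and shut (so a half turn about z gives the same grasp; the last joint's range is limited). The gripper opens to 85 mm and grips with 20 to 120 N. Pads are 22 mm wide; open, the fingers measure 114 mm over their backs; the gripper's body (76 mm by 85 mm) begins 54 mm behind the grasp point. The pads swing forward as they close: fully open they stand 13 mm farther back than shut.
Start: joints at [-1.228, 0.411, -0.013, 1.596, 0.006, 1.134, -0.082], TCP at [249.598, 572.998, 303.897] pointing down, gripper open.
Joint ranges: [-2.95, 2.95], [-0.29, 1.99], [-1.47, 1.44], [0.14, 2.54], [-1.03, 4.17], [0.13, 1.85], [-2.86, 2.86]. Speed limits (rad/s): [2.39, 2.39, 3.01, 3.01, 3.14, 3.14, 3.14].

## Interface

Orientations are given as a 3x3 rotation matrix whose columns are the frame's x, y, z axes.
In Python, from plant import robot, optics gives the robot as it stands. The module is installed in compiled form; this text tells all that it offers.
- The arm moves only by the shell command python3 -m creep 'ROWS'. ROWS is a JSON object of lists of equal length, an entry for each row: "xyz": the shift along the tool's x, y, z in cm, a list of three; "rot": the turn, a rotation vector about the tool's x, y, z in rad, a list of three; "grip": the opening, from 0 (shut) to 1 (fully open). A call has 1 to 10 rows; each row is the pose to reach, as a shift and turn from the pose commanded when the call began, along the tool's axes at that moment; what a row does not reach only later rows make up. A row lasts 1/10 s, in which the tool goes at most 50 mm and 8.59 degrees, less where a joint would pass 70% of its speed; a pose out of reach is approached as far as the arm can. A call with a gripper value outside its range is refused whole. The fingers move at their own pace and stop on an object; the grip force is fixed at half the most. Time passes only in rows, so rows that repeat a pose let the fingers close. It gives the time, the measured TCP pose, the force and the opening at its end, in the units of the state.
- robot.sense(): the state, without advancing time (a new reading comes with each control period).
- optics.snapshot(name): name is "scene" or "top" or "wrist"; returns a dict with "img" (480x640x3 uint8, red, green, blue), "range_z" (480x640 float32, mm along the optical axis (not along the pixel's ray), 0 where there is no reading), "camera_matrix" (3x3 intrinsics, pixels), "extrinsics" (4x4, takes a point from world to camera coordinates). Camera axes: x right, y up, looking along -z (the intrinsics and any distortion apply to the point x, -y, -z); pixel columns grow to the right and rows downward; lengths in mm; the calibration is good to about 2 mm. A picture is of the moment at which its call begins.
- robot.job_done(): hands the job in, once; it reports no verdict.
The state is a dict: "clock": time; "joint_pos": joint angles; "dq": joint speeds; "tau": joint torques, N m; "eef_pos": TCP position; "orientation": TCP orientation; "wrist_force": force on the tool from outside, world axes, zero at the start; "torque": the same for the moment, N m; "width": opening from 0.0 (shut) to 1.0 (fully open).
Only numpy, scipy, OpenCV 4.12 (cv2) and the standard library are available. Lean on these libraries where they do the work, as an engineer would, in place of code of your own. Each camera call takes 0.05 s, during which the arm holds its last target. There are 200 camera calls.

## Working session

There is one attempt and no reset: what is moved stays moved. The work goes in short steps, Python scripts to look and compute and a shell command to move; the robot and the scene stay as the last step left them, time stands still between calls to the robot, and variables do not carry over. Pictures are saved under pics/ and viewed, about 8 in all and at most 12, crops included, and the job is handed in when it is done.

```bash
mkdir -p pics
cat > h.py <<'E'
import numpy as np, cv2
from plant import robot, optics
def snap(n):
    s=optics.snapshot(n); np.savez('/tmp/%s.npz'%n,**s); return s
def load(n): return dict(np.load('/tmp/%s.npz'%n))
def world(s,u,v,z=None,r=1):
    K=s['camera_matrix'];E=s['extrinsics'];R=E[:3,:3];t=E[:3,3]
    d=np.array([(u-K[0,2])/K[0,0],-(v-K[1,2])/K[1,1],-1.])
    o=-R.T@t; w=R.T@d
    if z is not None: return o+w*(z-o[2])/w[2]
    p=s['range_z'][int(v)-r:int(v)+r+1,int(u)-r:int(u)+r+1]; p=p[p>0]
    return o+w*np.median(p)
def save(img,f): cv2.imwrite('pics/'+f,img[...,::-1])
E
python3 - <<'E'
from h import *
a=snap('top');save(a['img'],'top.png')
b=snap('scene');save(b['img'],'scene.png')
s=robot.sense();print(s['clock'],s['eef_pos'],s['orientation'],s['wrist_force'],s['width'])
print(a['camera_matrix'],a['extrinsics'])
E
```

```text
0.1 [249.45558713 572.68201766 303.11545033] [[-9.16818183e-01  3.99304586e-01 -5.16665712e-04]
 [ 3.99304910e-01  9.16817098e-01 -1.41378455e-03]
 [-9.08426937e-05 -1.50249053e-03 -9.99998867e-01]] [ 0.42674906 -1.22318431  0.03647477] 0.9959379121444647
[[532.1779078    0.         320.85016946]
 [  0.         532.1779078  231.38851856]
 [  0.           0.           1.        ]] [[-9.04396179e-02 -9.95878092e-01  6.89215856e-03  2.31641350e+01]
 [ 9.71189478e-01 -8.66612048e-02  2.21992867e-01 -5.11768629e+02]
 [-2.20480550e-01  2.67705420e-02  9.75023930e-01 -8.22905680e+02]
 [ 0.00000000e+00  0.00000000e+00  0.00000000e+00  1.00000000e+00]]
```

View pics/top.png

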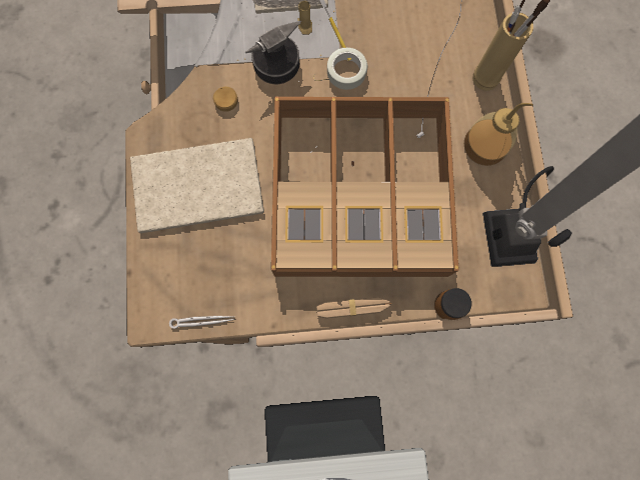

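The top view shows the box at (273–457, 98–271) with its holes near (305,224), (364,223) and (423,224). The tile corners are near (131,157), (252,139), (263,212) and (139,231), the clamp is at (353,308) and the jar at (454,303). I'll enlarge the holes and tile.

Run:
```python
from h import *
a=load('top');i=a['img']
A=cv2.resize(i[170:280,265:465],None,fx=4,fy=4,interpolation=cv2.INTER_CUBIC)[:,:800]
save(A,'box.png')
B=cv2.resize(i[130:240,120:270],None,fx=5,fy=5,interpolation=cv2.INTER_CUBIC)
save(B,'tile.png')
for n,u,v in [('tile',195,185),('lidL',305,190),('lidR',423,190),('floor',200,280),('jar',454,303),('clamp',353,308),('wallfront',364,269),('bump',422,262)]: print(n,world(a,u,v).round(1))
s=robot.sense();E=a['extrinsics'];K=a['camera_matrix'];p=E[:3,:3]@s['eef_pos']+E[:3,3];print(320+K[0,0]*p[0]/-p[2],231-K[0,0]*p[1]/-p[2])
```

```text
tile [625.8 190.6  12.5]
lidL [582.7  -2.7  66. ]
lidR [ 565.  -198.6   67.1]
floor [457.5 191.1   0.6]
jar [ 375.1 -225.2   58.2]
clamp [384.8 -65.7  17.6]
wallfront [442.4 -86.8  61.2]
bump [ 444.6 -180.9   66.8]
-212.7400239352994 467.36069532607485
```

View pics/box.png

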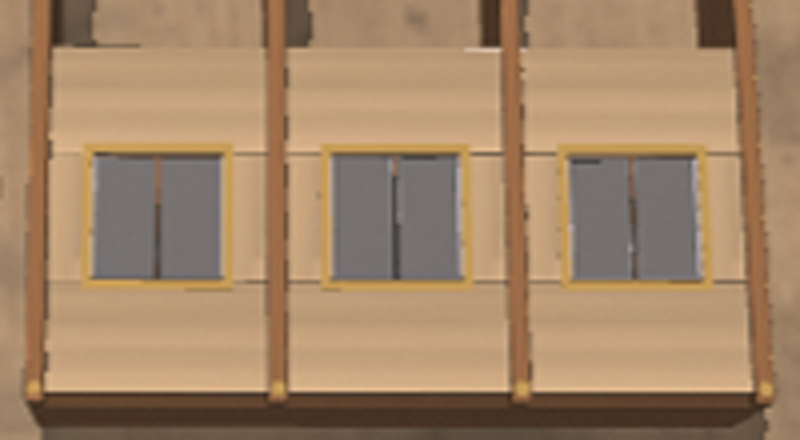

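View pics/tile.png

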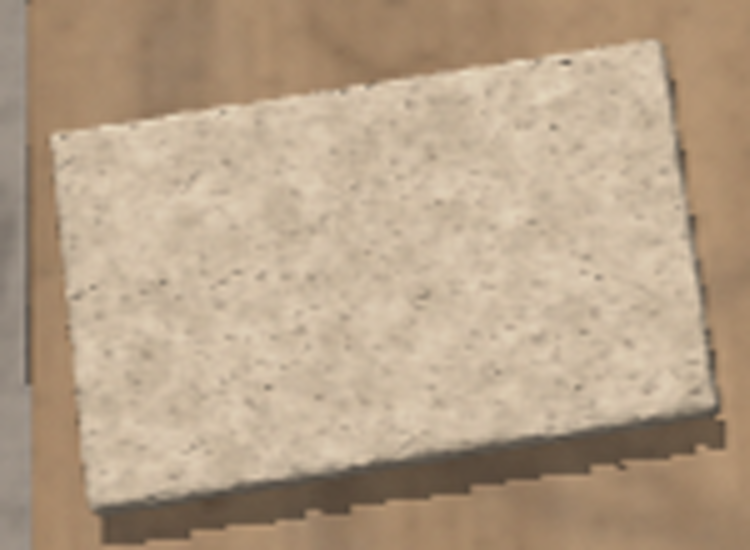

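The crop shows the three inner hole edges: left x 91–223, middle 331–463, right 568–701, with y 153–281. The flap seam runs fore and aft. The tile's top corners in its crop are (52,135), (660,41), (716,408) and (95,508).

Run:
```python
from h import *
a=load('top')
def C(pts,f,o,z): return np.array([world(a,(u+.5)/f-.5+o[0],(v+.5)/f-.5+o[1],z)[:2] for u,v in pts])
def rep(n,P):  # order: rearL, rearR, frontR, frontL
    w=[np.linalg.norm(P[k]-P[(k+1)%4]) for k in range(4)]
    y=P[0]+P[3]-P[1]-P[2]; x=P[0]+P[1]-P[2]-P[3]
    print(n,P.mean(0).round(1),np.round(w,1),'yaw y,x',np.degrees(np.arctan2(-y[0],y[1])).round(2),np.degrees(np.arctan2(x[1],x[0])).round(2))
for n,l,r in [('L',89,224),('M',329,465),('R',567,703)]:
    rep(n,C([(l-1,152),(r-1,152),(r+1,282),(l+1,282)],4,(265,170),66))
rep('tile',C([(52,135),(660,41),(716,408),(95,508)],5,(120,130),13))
# box outline corners: front posts tops z70
rep('posts',C([(40,0),(742,0),(766,390),(34,390)],4,(265,170),70))
# depth check of tile mask
z=a['range_z'];H=[]
for v in range(125,245):
    for u in range(120,270):
        if z[v,u]>0:
            p=world(a,u,v,r=0)
            if 8<p[2]<18:H.append(p[:2])
H=np.array(H,np.float32);print(len(H),cv2.minAreaRect(H))
```

```text
L [525.1   4.2] [55.8 54.9 55.  54.9] yaw y,x -5.09 -3.92
M [516.4 -94.2] [56.3 55.  55.5 55. ] yaw y,x -5.09 -5.36
R [ 507.7 -191.8] [56.4 55.1 55.6 55. ] yaw y,x -5.09 -6.78
tile [628.1 188.6] [219.8 139.5 217.6 139.5] yaw y,x 4.41 5.01
posts [526.2 -94.5] [294.2 165.2 294.1 164.8] yaw y,x -5.09 -4.93
9535 ((628.4139404296875, 190.33792114257812), (144.1425323486328, 222.5874481201172), 4.738993167877197)
```

```bash
cat >> h.py <<'E'
from scipy.spatial.transform import Rotation as Ro
def go(x,y,z,th=-5.1):
    s=robot.sense();R=np.array(s['orientation']);p=np.array(s['eef_pos'])
    c,q=np.cos(np.radians(th)),np.sin(np.radians(th))
    Y=np.array([c,q,0]);Z=np.array([0,0,-1.]);T=np.c_[np.cross(Y,Z),Y,Z]
    print('xyz',(R.T@(np.array([x,y,z])-p)/10).round(2),'rot',Ro.from_matrix(R.T@T).as_rotvec().round(3),'now',p.round(1),'t',s['clock'],'F',np.round(s['wrist_force'],1))
def box(dx,dy,z,hx=525.1,hy=4.2):
    a=np.radians(-5.1);return hx+dx*np.cos(a)-dy*np.sin(a),hy+dx*np.sin(a)+dy*np.cos(a),z
E
python3 -c "
from h import *
go(525.1,4.2,160)"
```

```text
xyz [-47.97 -41.09  14.38] rot [-1.000e-03  1.000e-03  1.249e+00] now [249.5 572.7 303.1] t 0.1 F [ 0.4 -1.2  0. ]
```

```bash
python3 -m creep '{"xyz":[[-48,-41.1,5],[-48,-41.1,5],[-48,-41.1,5],[-48,-41.1,5],[-48,-41.1,5],[-48,-41.1,5],[-48,-41.1,5],[-48,-41.1,5],[-48,-41.1,5],[-48,-41.1,5]],"rot":[[0,0,1.249],[0,0,1.249],[0,0,1.249],[0,0,1.249],[0,0,1.249],[0,0,1.249],[0,0,1.249],[0,0,1.249],[0,0,1.249],[0,0,1.249]],"grip":[0,0,0,0,0,0,0,0,0,0]}'; python3 -c "
from h import *
go(525.1,4.2,160)"
```

```text
clock: 1.1
eef_pos: [467.6, 122.8, 264.4]
orientation: [[0.09, 0.996, 0.0], [0.996, -0.09, 0.0], [0.0, 0.0, -1.0]]
wrist_force: [1.3, 0.5, -0.0]
width: 0.0
xyz [-11.29   6.8   10.43] rot [ 0.    -0.    -0.001] now [467.6 122.8 264.4] t 1.1 F [ 1.3  0.5 -0. ]
```

```bash
python3 -m creep '{"xyz":[[-11,6.6,8],[-11,6.6,10],[-11,6.6,10],[-11,6.6,10],[-11,6.6,10],[-11,6.6,10],[-11,6.6,10]],"rot":[[0,0,0],[0,0,0],[0,0,0],[0,0,0],[0,0,0],[0,0,0],[0,0,0]],"grip":[0,0,0,0,0,0,0]}'; python3 -c "
from h import *
go(525.1,4.2,160)
s=snap('wrist');save(s['img'],'w1.png')"
```

```text
clock: 1.8
eef_pos: [523.4, 11.0, 165.5]
orientation: [[0.087, 0.996, 0.001], [0.996, -0.087, 0.001], [0.001, 0.001, -1.0]]
wrist_force: [-0.3, -0.5, 0.7]
width: 0.001
xyz [-0.66  0.23  0.55] rot [ 0.001 -0.001  0.002] now [523.4  11.  165.5] t 1.8 F [-0.3 -0.5  0.7]
```

View pics/w1.png

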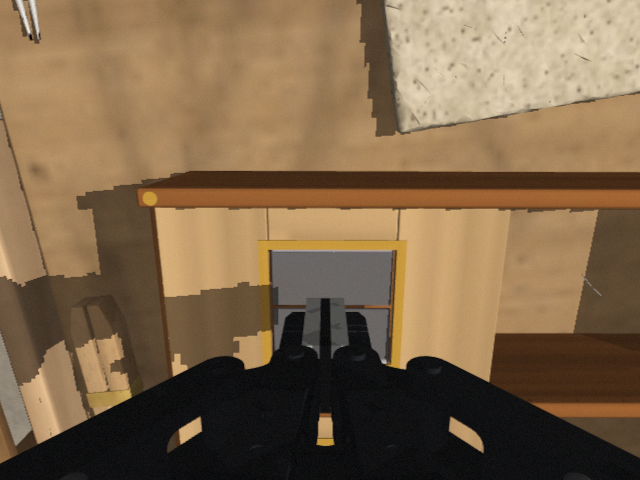

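The wrist view shows the left hole at (265–400, 245–360) with the closed fingertips over it at about (325,320). They need to shift about 7 mm further toward −y.

```bash
python3 -m creep '{"xyz":[[-0.7,0.2,0],[-0.7,0.2,1],[-0.7,0.2,2.5],[-0.7,0.2,4],[-0.7,0.2,5.5],[-0.7,0.2,5.5],[-0.7,0.2,5.5]],"rot":[[0,0,0],[0,0,0],[0,0,0],[0,0,0],[0,0,0],[0,0,0],[0,0,0]],"grip":[0,0,0,0,0,0,0]}'; python3 -c "
from h import *
go(525.1,4.2,98)"
```

```text
clock: 2.55
eef_pos: [524.0, 1.8, 109.0]
orientation: [[0.089, 0.996, -0.002], [0.996, -0.089, -0.0], [-0.001, -0.002, -1.0]]
wrist_force: [-0.6, -0.7, -1.4]
width: -0.001
xyz [0.25 0.09 1.1 ] rot [-0.002  0.001 -0.   ] now [524.    1.8 109. ] t 2.55 F [-0.6 -0.7 -1.4]
```

```bash
python3 -m creep '{"xyz":[[0.2,0.1,0.3],[0.2,0.1,0.6],[0.2,0.1,0.9],[0.2,0.1,1.2],[0.2,0.1,1.2],[0.2,0.1,1.2]],"rot":[[0,0,0],[0,0,0],[0,0,0],[0,0,0],[0,0,0],[0,0,0]],"grip":[0,0,0,0,0,0]}'; python3 -c "
from h import *
go(525.1,4.2,160)"
```

```text
clock: 3.15
eef_pos: [525.8, 3.9, 97.3]
orientation: [[0.089, 0.996, -0.0], [0.996, -0.089, 0.0], [0.0, -0.0, -1.0]]
wrist_force: [0.4, 0.3, -1.9]
width: -0.002
xyz [ 0.02 -0.07 -6.27] rot [-0. -0. -0.] now [525.8   3.9  97.3] t 3.15 F [ 0.4  0.3 -1.9]
```

The tips reached 24 mm with no reaction, so the left bay is empty. Next is the middle bay.

```bash
python3 -m creep '{"xyz":[[0,0,-4.5],[0,0,-6.5],[0,0,-6.5],[-4.9,0,-6.5],[-9.8,0,-6.5],[-9.8,0,-6.5],[-9.8,0,-6.5],[-9.8,0,-4.5],[-9.8,0,-2.5],[-9.8,0,-1.2]],"rot":[[0,0,0],[0,0,0],[0,0,0],[0,0,0],[0,0,0],[0,0,0],[0,0,0],[0,0,0],[0,0,0],[0,0,0]],"grip":[0,0,0,0,0,0,0,0,0,0]}'; python3 -c "
from h import *
go(516.4,-94.2,98)"
```

```text
clock: 4.15
eef_pos: [516.8, -91.9, 107.9]
orientation: [[0.087, 0.996, -0.001], [0.996, -0.087, 0.001], [0.001, -0.001, -1.0]]
wrist_force: [-0.5, 0.2, 0.4]
width: -0.001
xyz [-0.23 -0.02  0.99] rot [-0.001 -0.001  0.002] now [516.8 -91.9 107.9] t 4.15 F [-0.5  0.2  0.4]
```

```bash
python3 -m creep '{"xyz":[[-0.1,0,0.3],[-0.1,0,0.6],[-0.1,0,0.9],[-0.1,0,1.1],[-0.1,0,1.1],[-0.1,0,1.1]],"rot":[[0,0,0],[0,0,0],[0,0,0],[0,0,0],[0,0,0],[0,0,0]],"grip":[0,0,0,0,0,0]}'; python3 -c "
from h import *
go(516.4,-94.2,160)"
```

```text
clock: 4.75
eef_pos: [517.0, -94.5, 102.5]
orientation: [[0.089, 0.996, 0.001], [0.996, -0.089, 0.003], [0.003, 0.001, -1.0]]
wrist_force: [-14.8, 3.6, 47.7]
width: 0.003
xyz [ 0.04 -0.06 -5.75] rot [ 0.001 -0.003 -0.   ] now [517.  -94.5 102.5] t 4.75 F [-14.8   3.6  47.7]
```

Contact at tip height 29.5 mm with 48 N, so the block is in the middle bay. I'll raise the tips to about 44 mm and slide the lid back.

```bash
python3 -m creep '{"xyz":[[0,0,-2],[0,0,-2],[0,0.8,-2],[0,1.6,-2],[0,3.5,-2],[0,5.5,-2],[0,7.5,-2],[0,9.5,-2],[0,11,-2],[0,11,-2]],"rot":[[0,0,0],[0,0,0],[0,0,0],[0,0,0],[0,0,0],[0,0,0],[0,0,0],[0,0,0],[0,0,0],[0,0,0]],"grip":[0,0,0,0,0,0,0,0,0,0]}'
python3 - <<'E'
from h import *
x,y,_=box(0,0,0,516.4,-94.2)
go(*box(150,0,117,516.4,-94.2))
a=snap('top');save(cv2.resize(a['img'][80:290,255:475],None,fx=2.5,fy=2.5),'t2.png')
E
```

```text
clock: 5.75
eef_pos: [628.5, -104.5, 117.5]
orientation: [[0.088, 0.996, 0.001], [0.996, -0.088, -0.001], [-0.001, 0.001, -1.0]]
wrist_force: [-0.3, 0.5, 1.0]
width: 0.003
xyz [0.02 3.75 0.05] rot [0.001 0.001 0.001] now [ 628.5 -104.5  117.5] t 5.75 F [-0.3  0.5  1. ]
```

View pics/t2.png

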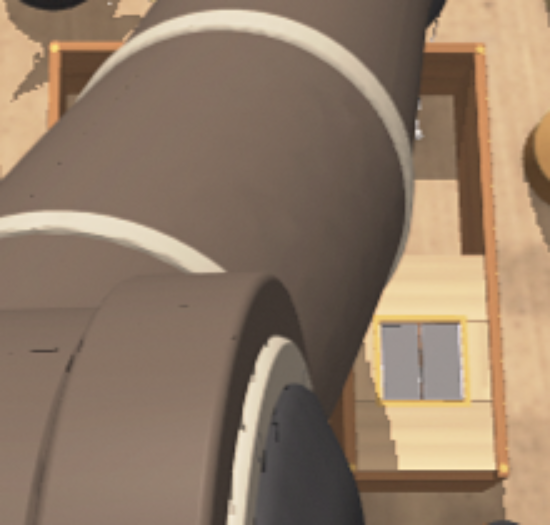

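The arm hides the middle lane in the top view; the right lid is seen shut. I'll push on, then check with the wrist camera.

```bash
python3 -m creep '{"xyz":[[0,1.5,0],[0,2.8,0],[0,3.5,0],[0,3.5,0],[0,3.5,0],[0,3.1,0],[0,3.1,-4],[0,3.1,-8],[0,3.1,-10],[0,3.1,-10]],"rot":[[0,0,0],[0,0,0],[0,0,0],[0,0,0],[0,0,0],[0,0,0],[0,0,0],[0,0,0],[0,0,0],[0,0,0]],"grip":[0,0,0,0,0,0,0,0,0,0]}'
python3 - <<'E'
from h import *
go(*box(0,0,217,516.4,-94.2))
E
```

```text
clock: 6.8
eef_pos: [658.4, -107.7, 222.5]
orientation: [[0.089, 0.996, 0.006], [0.996, -0.089, -0.0], [0.0, 0.006, -1.0]]
wrist_force: [0.1, -0.1, -1.0]
width: -0.0
xyz [  0.08 -14.27   0.46] rot [ 0.006 -0.    -0.   ] now [ 658.4 -107.7  222.5] t 6.8 F [ 0.1 -0.1 -1. ]
```

```bash
python3 -m creep '{"xyz":[[-1,-4,0],[-3,-8,0],[-5.5,-12,0],[-5.5,-14.2,0],[-5.5,-14.2,0],[-5.5,-14.2,0],[-5.5,-14.2,0]],"rot":[[0,0,0],[0,0,0],[0,0,0],[0,0,0],[0,0,0],[0,0,0],[0,0,0]],"grip":[0,0,0,0.8,0.8,0.8,0.8]}'
python3 - <<'E'
from h import *
go(*box(0,0,217,516.4,-94.2))
s=snap('wrist');save(s['img'],'w2.png')
E
```

```text
clock: 7.5
eef_pos: [511.9, -148.8, 218.2]
orientation: [[0.088, 0.996, 0.0], [0.996, -0.088, 0.0], [0.0, 0.0, -1.0]]
wrist_force: [0.7, -0.8, 0.8]
width: 0.682
xyz [ 5.48 -0.03  0.12] rot [ 0.    -0.     0.001] now [ 511.9 -148.8  218.2] t 7.5 F [ 0.7 -0.8  0.8]
```

View pics/w2.png

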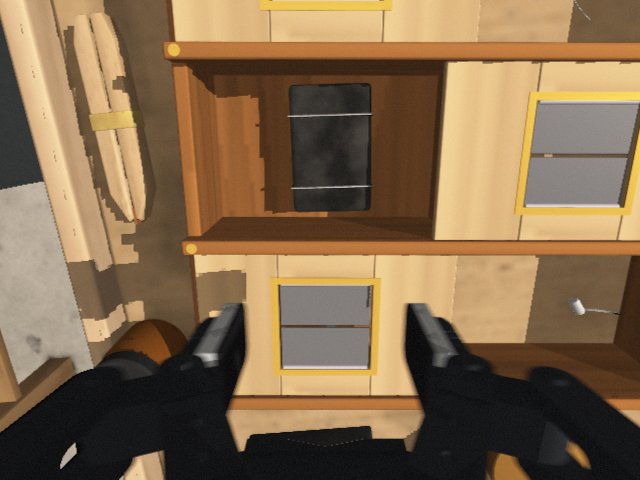

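The middle bay is open, with the lid's front edge at u≈440. The block's top corners are about (289,85), (370,83), (371,209) and (294,211), and the right lid is shut.

Run:
```python
from h import *
s=load('wrist')
print(world(s,330,150))
P=np.array([world(s,u,v,31)[:2] for u,v in [(289,85),(370,83),(371,209),(294,211)]])
print(P.round(1),P.mean(0),[np.linalg.norm(P[k]-P[(k+1)%4]).round(1) for k in range(4)])
print('x yaw',np.degrees(np.arctan2(*((P[1]+P[2]-P[0]-P[3])[::-1]))),'y yaw',np.degrees(np.arctan2(*((P[0]+P[1]-P[2]-P[3])[::-1])))-90)
H=[]
for v in range(60,235):
    for u in range(240,420):
        if s['range_z'][v,u]>0:
            p=world(s,u,v,r=0)
            if 27<p[2]<34:H.append(p[:2])
H=np.array(H,np.float32);print(len(H),cv2.minAreaRect(H))
c=P.mean(0)
print('hole mid check',world(s,578,153,66).round(1),'lid front',world(s,442,150,66).round(1))
a=np.radians(-5.1);d=c-[516.4,-94.2];print('in box frame',d[0]*np.cos(a)+d[1]*np.sin(a),-d[0]*np.sin(a)+d[1]*np.cos(a))
```

```text
[519.76678618 -92.58735054  29.20550125]
[[ 499.5  -54.4]
 [ 545.6  -57.4]
 [ 541.9 -130.1]
 [ 494.5 -127.2]] [520.3891124  -92.26332686] [np.float64(46.2), np.float64(72.8), np.float64(47.5), np.float64(73.0)]
x yaw -3.598402115378142 y yaw -3.3966095815125925
10791 ((519.4888305664062, -93.25521850585938), (90.67335510253906, 111.99707794189453), 84.8244400024414)
hole mid check [ 646.2 -103.2   66. ] lid front [576.7 -95.6  66. ]
in box frame 3.8011605666842923 2.2836153147147344
```

```bash
python3 -m creep '{"xyz":[[3,0.4,0],[5.5,0.8,3],[5.5,0.8,7],[5.5,0.8,9],[5.5,0.8,9],[5.5,0.8,9]],"rot":[[0,0,-0.028],[0,0,-0.028],[0,0,-0.028],[0,0,-0.028],[0,0,-0.028],[0,0,-0.028]],"grip":[0.8,0.8,0.8,0.8,0.8,0.8]}'; python3 -c "
from h import *
go(519.8,-92.8,79,-3.5)"
```

```text
clock: 8.15
eef_pos: [524.4, -95.4, 128.4]
orientation: [[0.061, 0.998, -0.001], [0.998, -0.061, -0.0], [-0.001, -0.001, -1.0]]
wrist_force: [0.0, -1.1, -0.5]
width: 0.798
xyz [ 0.24 -0.47  4.94] rot [-0.001  0.001  0.   ] now [524.4 -95.4 128.4] t 8.15 F [ 0.  -1.1 -0.5]
```

```bash
python3 -m creep '{"xyz":[[0.2,-0.5,0],[0.2,-0.5,1.5],[0.2,-0.5,3],[0.2,-0.5,4],[0.2,-0.5,4.9],[0.2,-0.5,4.9],[0.2,-0.5,4.9]],"rot":[[0,0,0],[0,0,0],[0,0,0],[0,0,0],[0,0,0],[0,0,0],[0,0,0]],"grip":[0.8,0.8,0.8,0.8,0.8,0.8,0.8]}'; python3 -c "
from h import *
go(519.8,-92.8,79,-3.5)"
```

```text
clock: 8.85
eef_pos: [527.1, -93.7, 86.2]
orientation: [[0.061, 0.998, 0.02], [0.998, -0.061, -0.001], [0.001, 0.02, -1.0]]
wrist_force: [-0.2, 3.2, 42.4]
width: 0.8
xyz [ 0.05 -0.75  0.7 ] rot [ 0.02  -0.001  0.   ] now [527.1 -93.7  86.2] t 8.85 F [-0.2  3.2 42.4]
```

Unexpected contact at TCP z = 86. I'll back up and look before going on.

```bash
python3 -c "
from h import *
s=robot.sense();print(np.round(s['torque'],2))
w=snap('wrist');save(w['img'],'w3.png')
"; python3 -m creep '{"xyz":[[0,0,-2],[0,0,-3],[0,0,-3],[0,0,-3]],"rot":[[0,0,0],[0,0,0],[0,0,0],[0,0,0]],"grip":[0.8,0.8,0.8,0.8]}';python3 -c "
from h import *
go(519.8,-92.8,79,-3.5)"
```

```text
[ 0.38 -2.45  0.18]
clock: 9.3
eef_pos: [518.8, -92.8, 109.2]
orientation: [[0.061, 0.998, -0.0], [0.998, -0.061, 0.0], [0.0, -0.0, -1.0]]
wrist_force: [0.7, 0.2, -0.3]
width: 0.795
xyz [0.01 0.1  3.02] rot [-0. -0.  0.] now [518.8 -92.8 109.2] t 9.3 F [ 0.7  0.2 -0.3]
```

View pics/w3.png

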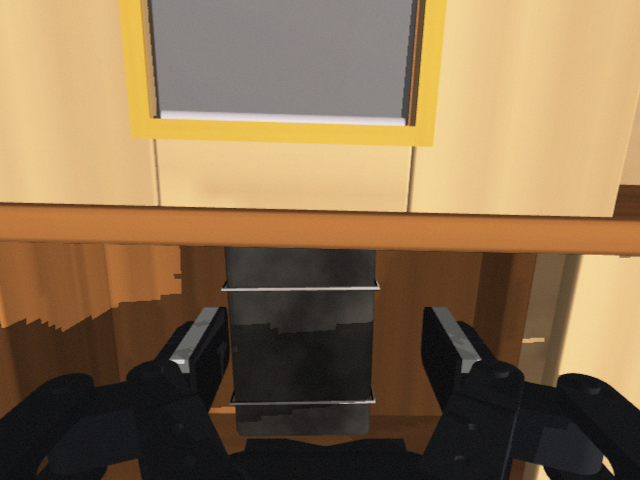

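The knuckle's outer side, 58 mm from centre, rests on the lid's front edge. I'll push the lid back the last few mm with closed fingers from inside the bay, above the block, then use a smaller opening.

```bash
python3 -m creep '{"xyz":[[0,0,-1],[0,0,-1],[0,0,-1],[0,0,-1],[0,2,-1],[0,3.5,-1],[0,4.5,-1],[0,5.4,-1],[0,5.4,-1],[0,5.4,-1]],"rot":[[0,0,0],[0,0,0],[0,0,0],[0,0,0],[0,0,0],[0,0,0],[0,0,0],[0,0,0],[0,0,0],[0,0,0]],"grip":[0,0,0,0,0,0,0,0,0,0]}';python3 -m creep '{"xyz":[[0,-2.5,0],[0,-5.3,-3],[0,-5.3,-3],[0,-5.3,-3],[0,-5.3,-3],[0,-5.3,-3]],"rot":[[0,0,0],[0,0,0],[0,0,0],[0,0,0],[0,0,0],[0,0,0]],"grip":[0,0,0.69,0.69,0.69,0.69]}';python3 -c "
from h import *
go(519.8,-92.8,79,-3.5);print(robot.sense()['width'])
s=snap('wrist');save(s['img'],'w4.png')"
```

```text
clock: 10.3
eef_pos: [570.8, -96.2, 118.5]
orientation: [[0.061, 0.998, -0.005], [0.998, -0.061, 0.001], [0.001, -0.005, -1.0]]
wrist_force: [-5.7, 1.2, 1.5]
width: 0.003
clock: 10.9
eef_pos: [520.5, -92.9, 148.8]
orientation: [[0.061, 0.998, -0.001], [0.998, -0.061, -0.0], [-0.0, -0.001, -1.0]]
wrist_force: [0.3, -0.6, -0.9]
width: 0.671
xyz [ 0.01 -0.07  6.98] rot [-0.001  0.     0.   ] now [520.5 -92.9 148.8] t 10.9 F [ 0.3 -0.6 -0.9]
0.671225123827184
```

View pics/w4.png

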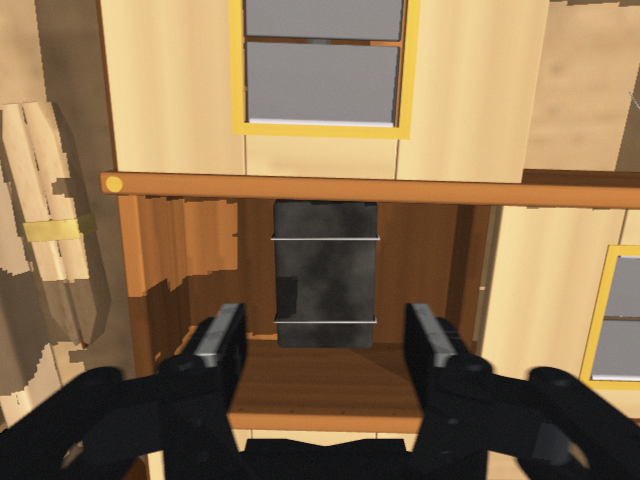

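The block (u 276–378) sits centred between the pads (u 245–405), and the lid edge has moved back to u≈490. Descending.

```bash
python3 -m creep '{"xyz":[[0,-0.1,2],[0,-0.1,4],[0,-0.1,5],[0,-0.1,5.8],[0,-0.1,6.4],[0,-0.1,6.9],[0,-0.1,6.9],[0,-0.1,6.9]],"rot":[[0,0,0],[0,0,0],[0,0,0],[0,0,0],[0,0,0],[0,0,0],[0,0,0],[0,0,0]],"grip":[0.69,0.69,0.69,0.69,0.69,0.69,0.69,0.69]}';python3 -c "
from h import *
go(519.8,-92.8,79,-3.5)"
```

```text
clock: 11.75
eef_pos: [519.3, -93.1, 80.7]
orientation: [[0.061, 0.998, 0.0], [0.998, -0.061, -0.0], [0.0, 0.0, -1.0]]
wrist_force: [0.5, 0.3, 0.3]
width: 0.693
xyz [0.03 0.05 0.17] rot [ 0. -0.  0.] now [519.3 -93.1  80.7] t 11.75 F [0.5 0.3 0.3]
```

Free. Close, then lift.

```bash
python3 -m creep '{"xyz":[[0,0,0.1],[0,0,0.1],[0,0,0.1],[0,0,0.1],[0,0,0.1],[0,0,0.1],[0,0,0.1]],"rot":[[0,0,0],[0,0,0],[0,0,0],[0,0,0],[0,0,0],[0,0,0],[0,0,0]],"grip":[0,0,0,0,0,0,0]}';python3 -m creep '{"xyz":[[0,0,-1.5],[0,0,-3.5],[0,0,-6],[0,0,-8.5],[0,0,-11],[0,0,-11],[0,0,-11]],"rot":[[0,0,0],[0,0,0],[0,0,0],[0,0,0],[0,0,0],[0,0,0],[0,0,0]],"grip":[0,0,0,0,0,0,0]}';python3 -c "
from h import *
go(628.3,189.5,190,4.7)"
```

```text
clock: 12.45
eef_pos: [519.6, -93.1, 80.5]
orientation: [[0.061, 0.998, 0.002], [0.998, -0.061, 0.0], [0.0, 0.002, -1.0]]
wrist_force: [-1.3, -0.2, 6.4]
width: 0.552
clock: 13.15
eef_pos: [519.1, -92.8, 189.7]
orientation: [[0.061, 0.998, 0.001], [0.998, -0.061, 0.0], [0.0, 0.001, -1.0]]
wrist_force: [-0.6, 0.3, -2.4]
width: 0.551
xyz [28.84  9.19 -0.  ] rot [ 0.001 -0.    -0.143] now [519.1 -92.8 189.7] t 13.15 F [-0.6  0.3 -2.4]
```

```bash
python3 -m creep '{"xyz":[[4,1.3,0],[8.5,2.7,0],[13,4.1,0],[17.5,5.5,0],[22,7,0],[26,8.3,0],[28.8,9.2,0],[28.8,9.2,0],[28.8,9.2,0],[28.8,9.2,0]],"rot":[[0,0,-0.143],[0,0,-0.143],[0,0,-0.143],[0,0,-0.143],[0,0,-0.143],[0,0,-0.143],[0,0,-0.143],[0,0,-0.143],[0,0,-0.143],[0,0,-0.143]],"grip":[0,0,0,0,0,0,0,0,0,0]}';python3 - <<'E'
from h import *
go(628.3,189.5,92,4.7)
s=snap('wrist');save(s['img'],'w5.png')
E
```

```text
clock: 14.15
eef_pos: [627.8, 187.2, 188.3]
orientation: [[-0.08, 0.997, -0.002], [0.997, 0.08, -0.002], [-0.001, -0.002, -1.0]]
wrist_force: [0.1, -0.8, -1.6]
width: 0.544
xyz [0.24 0.08 9.63] rot [-0.002  0.001 -0.002] now [627.8 187.2 188.3] t 14.15 F [ 0.1 -0.8 -1.6]
```

View pics/w5.png

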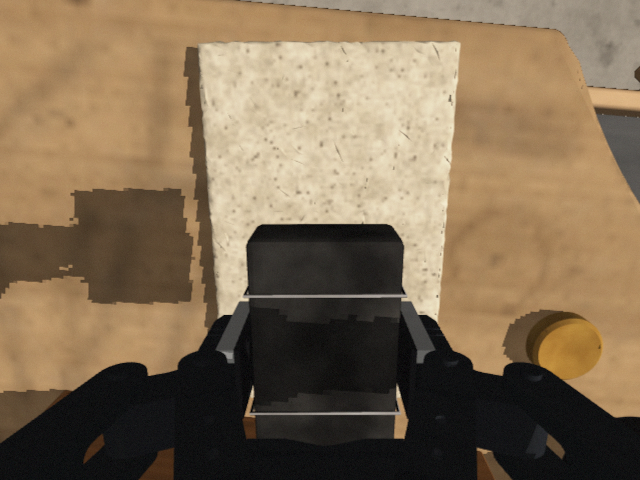

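The wrist view shows the block held level and square, with wires at v≈297 and 412. The tile's far corners are at (199,45) and (460,42). I'll measure both.

Run:
```python
from h import *
s=load('wrist');st=robot.sense();p=st['eef_pos'];R=np.array(st['orientation'])
for n,u,v,z in [('far',330,43,13),('cornL',199,45,13),('cornR',460,42,13),('L lo',213,240,13),('R lo',446,200,13)]:
    print(n,world(s,u,v,z).round(1))
for u,v in [(325,260),(325,335),(325,430),(270,335),(380,335)]: 
    q=world(s,u,v);print((R.T@(q-p)).round(1),q.round(1))
zt=np.median([world(s,u,v)[2] for u,v in[(325,260),(325,335),(325,390)]])
for n,u,v in [('yL',253,242),('yR',398,242),('w1',325,297),('w2',325,412)]: print(n,(R.T@(world(s,u,v,zt)-p)).round(1))
# tile frame coordinates
a=np.radians(4.7);c=np.array([628.3,189.5])
for u,v in [(330,43),(199,45),(460,42),(213,240),(446,200)]:
    d=world(s,u,v,13)[:2]-c;print((d[0]*np.cos(a)+d[1]*np.sin(a)).round(1),(-d[0]*np.sin(a)+d[1]*np.cos(a)).round(1))
```

```text
far [621.2 299.5  13. ]
cornL [552. 293.  13.]
cornR [689.7 305.5  13. ]
L lo [560.2 186.1  13. ]
R lo [695.7 221.4  13. ]
[31.9  0.  52. ] [625.5 218.7 136.7]
[ 6.9  0.1 52. ] [627.5 193.9 136.7]
[-28.6   0.1  51.7] [630.3 158.5 137. ]
[  7.1 -17.3  51.6] [610.2 192.7 137.1]
[ 7.1 17.4 51.8] [644.8 195.4 136.9]
yL [ 37.4 -21.3  52. ]
yR [37.5 21.7 51.9]
w1 [19.9  0.  52. ]
w2 [-21.7   0.1  52. ]
1.9 110.2
-67.6 109.4
70.7 110.6
-68.2 2.2
69.8 26.3
```

```bash
python3 -m creep '{"xyz":[[0.2,0.1,3],[0.2,0.1,5.5],[0.2,0.1,7.5],[0.2,0.1,8.7],[0.2,0.1,9.2],[0.2,0.1,9.2],[0.2,0.1,9.2]],"rot":[[-0.002,0.001,-0.002],[-0.002,0.001,-0.002],[-0.002,0.001,-0.002],[-0.002,0.001,-0.002],[-0.002,0.001,-0.002],[-0.002,0.001,-0.002],[-0.002,0.001,-0.002]],"grip":[0,0,0,0,0,0,0]}';python3 -c "
from h import *
go(628.8,189.2,90,4.75)"
```

```text
clock: 14.9
eef_pos: [629.9, 190.8, 98.5]
orientation: [[-0.084, 0.997, 0.003], [0.997, 0.084, 0.002], [0.001, 0.003, -1.0]]
wrist_force: [0.1, -0.5, -2.4]
width: 0.548
xyz [-0.15 -0.13  0.85] rot [ 0.003 -0.001  0.001] now [629.9 190.8  98.5] t 14.9 F [ 0.1 -0.5 -2.4]
```

```bash
python3 -m creep '{"xyz":[[-0.1,-0.1,0.2],[-0.1,-0.1,0.4],[-0.1,-0.1,0.6],[-0.1,-0.1,0.7],[-0.1,-0.1,0.75],[-0.1,-0.1,0.75],[-0.1,-0.1,0.75]],"rot":[[0,0,0],[0,0,0],[0,0,0],[0,0,0],[0,0,0],[0,0,0],[0,0,0]],"grip":[0,0,0,0,0,0,0]}';python3 -c "
from h import *
go(628.8,189.2,90,4.75)"
```

```text
clock: 15.6
eef_pos: [628.4, 189.9, 90.0]
orientation: [[-0.084, 0.996, 0.002], [0.996, 0.084, 0.001], [0.001, 0.002, -1.0]]
wrist_force: [-0.7, -0.4, -1.2]
width: 0.545
xyz [-0.07  0.03 -0.  ] rot [ 0.002 -0.001  0.001] now [628.4 189.9  90. ] t 15.6 F [-0.7 -0.4 -1.2]
```

Not touching quite yet; ease down in 1 mm steps.

```bash
python3 -m creep '{"xyz":[[-0.05,0,0.05],[-0.05,0,0.1],[-0.05,0,0.15],[-0.05,0,0.15],[-0.05,0,0.15]],"rot":[[0,0,0],[0,0,0],[0,0,0],[0,0,0],[0,0,0]],"grip":[0,0,0,0,0]}'
```

```text
clock: 16.1
eef_pos: [628.4, 189.4, 88.4]
orientation: [[-0.084, 0.996, 0.002], [0.996, 0.084, 0.001], [0.001, 0.002, -1.0]]
wrist_force: [-0.2, 0.7, -1.7]
width: 0.55
```

```bash
python3 -m creep '{"xyz":[[0,0,0.05],[0,0,0.1],[0,0,0.15],[0,0,0.2],[0,0,0.2]],"rot":[[0,0,0],[0,0,0],[0,0,0],[0,0,0],[0,0,0]],"grip":[0,0,0,0,0]}'
```

```text
clock: 16.6
eef_pos: [628.5, 189.3, 87.8]
orientation: [[-0.084, 0.996, 0.002], [0.996, 0.084, 0.002], [0.002, 0.002, -1.0]]
wrist_force: [-4.0, -0.1, 10.3]
width: 0.544
```

```bash
python3 -m creep '{"xyz":[[0,0,-0.05],[0,0,-0.05],[0,0,-0.05],[0,0,-0.05],[0,0,-2],[0,0,-5],[0,0,-9],[0,0,-13],[0,0,-15],[0,0,-15]],"rot":[[0,0,0],[0,0,0],[0,0,0],[0,0,0],[0,0,0],[0,0,0],[0,0,0],[0,0,0],[0,0,0],[0,0,0]],"grip":[0.75,0.75,0.75,0.75,0.75,0.75,0.75,0.75,0.75,0.75]}'
python3 -m creep '{"xyz":[[-4,0,0],[-8,0,0],[-8,0,0],[-8,0,0]],"rot":[[0,0,0],[0,0,0],[0,0,0],[0,0,0]],"grip":[0.75,0.75,0.75,0.75]}'
python3 - <<'E'
from h import *
s=snap('wrist');save(s['img'],'w6.png')
E
```

```text
clock: 17.6
eef_pos: [629.7, 189.4, 240.3]
orientation: [[-0.084, 0.996, 0.008], [0.996, 0.084, 0.004], [0.003, 0.008, -1.0]]
wrist_force: [0.1, -0.4, -0.6]
width: 0.747
clock: 18.0
eef_pos: [634.6, 107.9, 235.3]
orientation: [[-0.081, 0.997, 0.001], [0.997, 0.081, 0.001], [0.001, 0.001, -1.0]]
wrist_force: [-0.2, 0.9, 0.6]
width: 0.753
```

View pics/w6.png

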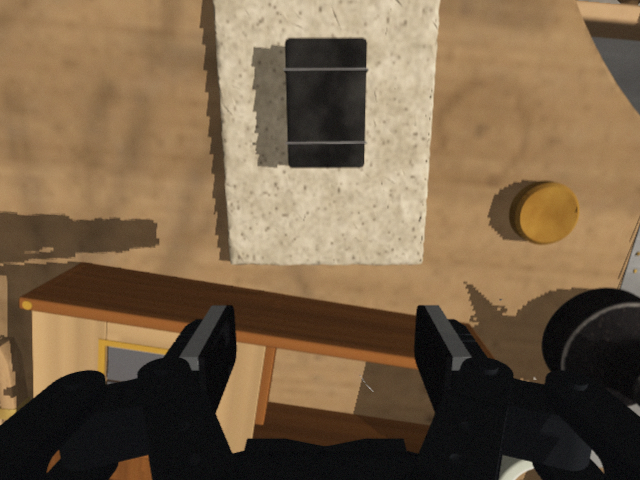

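The block lies flat and square on the tile: block (286–367, 38–168), tile sides at u≈222 and 432, near edge at v≈264. I'll run a numeric check.

```bash
python3 - <<'E'
from h import *
s=load('wrist')
f=lambda z,*P:np.array([world(s,u,v,z)[:2] for u,v in P])
B=f(38,(287,38),(366,38),(364.5,168),(288,168))
L,Rr=f(13,(214,0),(232,263)),f(13,(438,0),(423,265))
print('block h',world(s,326,100)[2],B.mean(0).round(1),'yaw',np.degrees(np.arctan2(*(B[1]+B[2]-B[0]-B[3])[::-1])).round(2),np.degrees(np.arctan2(*(B[0]+B[1]-B[2]-B[3])[::-1])).round(2)-90)
for E in(L,Rr):print('tile side yaw',(np.degrees(np.arctan2(*(E[0]-E[1])[::-1]))-90).round(2))
n=Rr[1]-L[1];print('near edge len',np.linalg.norm(n),'yaw',np.degrees(np.arctan2(n[1],n[0])).round(2))
a=np.arctan2(n[1],n[0]);m=(L[1]+Rr[1])/2
print('tile centre from near edge',(m+111.5*np.array([-np.sin(a),np.cos(a)])).round(1), (m+111.5*np.array([-np.sin(np.radians(4.8)),np.cos(np.radians(4.8))])).round(1))
E
python3 -m creep '{"xyz":[[0,-4,-3],[0,-8,-6],[0,-12,-8],[5,-16,-8],[10,-20,-8],[15,-24,-8],[20,-26,-8],[25,-28,-8],[29,-28,-8],[29,-28,-8]],"rot":[[0,0,0],[0,0,0],[0,0,0],[0,0,0],[0,0,0],[0,0,0],[0,0,0],[0,0,0],[0,0,0],[0,0,0]],"grip":[0.75,0.75,0.75,0.75,0.75,0.75,0.75,0.75,0.75,0.75]}'
python3 - <<'E'
from h import *
a=snap('top');save(a['img'],'top2.png')
E
```

```text
block h 36.680940772569386 [628.9 190.1] yaw 4.66 4.599999999999994
tile side yaw 4.94
tile side yaw 5.22
near edge len 138.9491834850712 yaw 4.04
tile centre from near edge [630.8 193.4] [629.4 193.3]
clock: 19.05
eef_pos: [328.1, 378.9, 316.0]
orientation: [[-0.089, 0.996, 0.001], [0.996, 0.089, 0.002], [0.002, 0.001, -1.0]]
wrist_force: [0.6, -0.6, 1.2]
width: 0.749
```

View pics/top2.png

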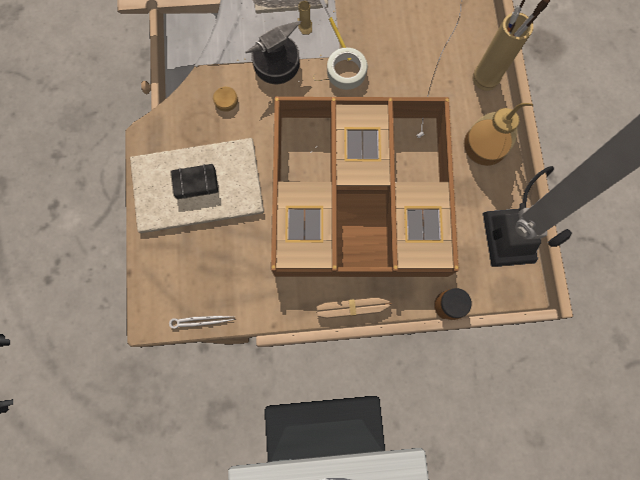

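The final top view shows the block at (194,181) on the tile, whose corner midpoint is (196,185). The middle lid is back, the side lids are shut, and the clamp (353,308) and jar (454,303) are where they were.

```bash
python3 -c "
from h import *
print(robot.job_done())"
```

```text
the job is handed in; nothing more can be done
None
```

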